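Stack the spare specimen bin on the loaded one

ROBOT

A 6-joint arm with a two-finger parallel gripper is mounted at the origin on the work surface. World frame = base frame: x ahead of the robot, y to its left, z up, the work surface at z = 0. Lengths are in m, angles in rad, forces in N, time in s.
With the tool pointing down it reaches from about 0.35 to 0.975 m from the base axis. Payload 7.1 kg.
Tool frame: the origin (TCP) lies where the fingers leave the gripper's body, on its centre line; the fingertips stand 80 mm ahead of it and the grasp point (between the pads) lies 61 mm ahead of it; z points along the fingers, y is the line along which they close (so a half turn about z gives the same grasp; the last joint's range is limited). The gripper opens to 88 mm and grips with 3 to 60 N. Pads are 20 mm wide; open, the fingers measure 115 mm over their backs; the gripper's body (75 mm by 178 mm) begins 61 mm behind the grasp point.
Start: joints at [1.247, 0.423, 1.63, -0, 1.089, -0.019], TCP at [0.188, 0.596, 0.303] pointing down, gripper open.
Joint ranges: [-3, 3], [-0.9, 2.11], [0.09, 2.58], [-1.31, 4.45], [0.11, 2.69], [-2.54, 2.54]. Speed limits (rad/s): [2.39, 2.39, 3.01, 3.14, 3.14, 3.14].

INTERFACE

Orientations are given as a unit quaternion [x, y, z, w].
In Python, from station import monitor, grab_frame, manip gives the robot as it stands. The module is installed in compiled form; this text tells all that it offers.
- The arm moves only by the tool send_rows, never from a script. Its argument "increments" is a list of rows, each an object of numbers: "wx", "wy", "wz": the turn, a rotation vector about the tool's x, y, z in rad; "x", "y", "z": the shift along the tool's x, y, z in mm; "gripper": the opening, from 0 (shut) to 1 (fully open). In form: [{"wx": .., "wy": .., "wz": .., "x": .., "y": .., "z": .., "gripper": ..}, ...]. A call has 1 to 20 rows; each row is the pose to reach, as a shift and turn from the pose commanded when the call began, along the tool's axes at that moment; what a row does not reach only later rows make up. A row lasts 1/8 s, in which the tool goes at most 62.5 mm and 10.7 degrees, less where a joint would pass 70% of its speed; a pose out of reach is approached as far as the arm can. A call with a gripper value outside its range is refused whole. The fingers move at their own pace and stop on an object; "newtons" is the grip in N (left out, the last holds). Time passes only in rows, so rows that repeat a pose let the fingers close. It gives the time, the measured TCP pose, the force, the opening and the grip force at its end, in the units of the state.
- monitor.sense(): the state, without advancing time (a new reading comes with each control period).
- grab_frame(name): name is "side" or "top"; returns a dict with "pixels" (400x640x3 uint8, red, green, blue), "fov_y" (degrees; the focal length in pixels is half the picture's height over the tangent of half this angle, whatever the lens; pixels are square), "cx", "cy" (the principal point, pixels), "k1" (the pictures are not rectified: a ray, as slopes to the right and down, at radius r is drawn at 1 + k1 r^2 times it, then the intrinsics apply), "R" (3x3) and "t" (3): a world point X has camera coordinates R X + t. Camera axes: x right, y down, z forward; pixel columns grow to the right and rows downward; lengths in m; the calibration is good to about 2 mm. A picture is of the moment at which its call begins. There is no depth.
- manip.finish_job(): hands the job in; it is judged then, once.
The state is a dict: "time_s": time; "q": joint angles; "qd": joint speeds; "effort": joint torques, N m; "eef_pos": TCP position; "tool_rot": TCP orientation; "wrist_force": force on the tool from outside, world axes, zero at the start; "ft_torque": the same for the moment, N m; "opening": opening from 0.0 (shut) to 1.0 (fully open); "grasp_force": force on a finger pad.
Only numpy, scipy, OpenCV 4.12 (cv2) and the standard library are available. Lean on these libraries where they do the work, as an engineer would, in place of code of your own. Each camera call takes 0.05 s, during which the arm holds its last target. There are 200 camera calls.

TASK

On the microscope bench, stack the empty long bin on top of the bin that holds the two specimens: turn it end for end relative to the lower bin, so that its foot sits level on the lower bin's rim lugs and it does not nest down onto the specimens. Set it down without dropping it, leave the loaded bin where it stands and do not disturb the short bin.

Things in the scene. Friction and masses are not known exactly. Their poses are not given: they have to be found in the camera images.
- spare_mid (a point): Centre, half-way up, of the empty light grey stack-nest bin, 150 long (x) x 56 wide (y) x 50 high (z), 0.12 kg. Its top 14 mm is an upright rim band (144 x 50 inside), fit to grip across the 56 mm width; below, the walls taper to a foot 124 x 34. Lugs inside the rim, tops 6 mm below it: one in the middle of its -x end, two at its +x end. Stands on the bench right of the loaded bin, as does the short bin.
- spare_end (a point): Middle of the empty bin's single-lug end, on the rim, 75 mm from its centre along its -x. The foot is slotted below its own lugs: on a like bin turned the same way (as roughly at the start) it would nest; turned 180 degrees it stands on the lugs, 44 mm above the lower bin's underside.
- loaded_mid (a point): Centre, half-way up (25 mm above the bench), of the identical bin (same axes, one lug at -x, two at +x) holding two black resin specimens, 25 mm round and 18 mm high. Loose on the bench, 0.25 kg. A foot stacked in it sits inside its rim with 10 mm (x) and 8 mm (y) of play either way.
- short_mid (a point): Centre, half-way up, of a look-alike grey bin that is not part of the job: 100 long (x) x 56 x 50 mm high, without lugs. Loose on the bench; to be left alone.
Things that resemble listed ones, but are neither listed nor needed, are in the scene too. Leave any red look-alike of the part that bears spare_mid alone.

How it is judged:
On the way:
1. the empty long bin is lifted clear of the bench (height (world z) of spare_mid above 0.055 m), for 0.1 s.
At the end, for the whole second after the job is handed in: The long bin is level (3 degrees), its foot 40 to 48 mm above the loaded bin's underside, turned end for end (within 12 degrees), centred within 15 mm; the loaded bin is upright on the bench within 40 mm of its start, the short bin within 30 mm of its own (z of spare_mid in the frame of loaded_mid between 0.04 and 0.048 m and horizontal distance between spare_mid and loaded_mid below 0.015 m and x of spare_end in the frame of loaded_mid above 0.055 m and angle between the x axis of spare_mid and the x axis of loaded_mid, either way round below 0.22 rad and angle between each of spare_mid, loaded_mid's own z axis and vertical below 0.06 rad and height (world z) of loaded_mid below 0.03 m and distance of loaded_mid from where it was at the start of the episode below 0.04 m and distance of short_mid from where it was at the start of the episode below 0.03 m); the robot touches nothing.
It fails at once if the empty bin is dropped from more than 20 mm above its stacked place (z of spare_mid in the frame of loaded_mid above 0.066 m and contact force between the fingers and spare below 0.05 N).
It fails at once if the loaded bin is tipped by more than 20 degrees (angle between loaded_mid's own z axis and vertical above 0.35 rad).
It fails at once if the short bin is pushed or lifted more than 30 mm away (distance of short_mid from where it was at the start of the episode above 0.03 m).
It also fails if it takes over 38 s, if anything falls off the work surface, if the arm or the gripper's body presses on something with over 40 N, if the wrist force passes 120 N, or if a joint passes its speed limit or range.

## Working session

There is one attempt and no reset: what is moved stays moved. The work goes in short steps, Python scripts to look and compute and a tool call to move; the robot and the scene stay as the last step left them, time stands still between calls to the robot, and variables do not carry over. Pictures are saved under pics/ and viewed, at most 10 in all, crops included, and the job is handed in when it is done.

Besides the shell and the picture viewer there is one more tool, called after "Emit:" as name(argument=value, ...), one argument or row to a line, values as JSON. send_rows: Moves the arm, as the interface text tells. Its arguments: {"type":"object","properties":{"increments":{"type":"array"},"newtons":{"type":"number"}},"required":["increments"]}

```bash
mkdir -p pics; cat > h.py <<'E'
import numpy as np, cv2
from station import monitor, grab_frame, manip
def cam(n):
    f=grab_frame(n); F=200/np.tan(np.radians(f["fov_y"])/2)
    f["F"]=F; f["R"]=np.array(f["R"]); f["t"]=np.array(f["t"]); return f
def ray(f,uv):
    d=np.array([(uv[0]-f["cx"])/f["F"],(uv[1]-f["cy"])/f["F"]]); s=d.copy()
    for _ in range(30): s=d/(1+f["k1"]*(s@s))
    return -f["R"].T@f["t"], f["R"].T@np.array([s[0],s[1],1])
def onz(f,uv,z):
    o,d=ray(f,uv); return o+d*(z-o[2])/d[2]
def proj(f,X):
    c=f["R"]@np.array(X)+f["t"]; s=c[:2]/c[2]; s=s*(1+f["k1"]*(s@s))
    return s*f["F"]+[f["cx"],f["cy"]]
def save(f,name): cv2.imwrite("pics/"+name,f["pixels"][:,:,::-1])
E
python3 - <<'E'
from h import *
for n in("top","side"):
    f=cam(n); save(f,n+"0.png"); print(n,f["F"],f["k1"],-f["R"].T@f["t"],f["R"][2])
print(monitor.sense())
E
```

```text
top 431.99700653759066 -0.07661389149311508 [ 0.44939159 -0.04840686  0.97977621] [ 0.15362102  0.04081387 -0.98728659]
side 396.0435630992373 -0.08498261859664565 [0.28447225 0.43819067 0.66881281] [ 0.35331357 -0.5700126  -0.74179186]
{'time_s': 0.1, 'q': array([ 1.24701613e+00,  4.23788800e-01,  1.63060640e+00, -1.74653645e-05,
        1.08858223e+00, -1.89848678e-02]), 'qd': array([-0.00148322, -0.00103488, -0.00244926, -0.00141143,  0.00018511,
        0.00079207]), 'effort': array([ 2.70722130e-04, -5.45612919e+01, -2.74324840e+01,  6.46235724e-02,
        1.88280962e-02, -2.69373388e-06]), 'eef_pos': array([0.18740751, 0.59583411, 0.30196695]), 'tool_rot': array([ 1.51804396e-01,  9.88410313e-01, -6.83562986e-04, -1.10462294e-04]), 'wrist_force': array([0.33531896, 0.69407772, 0.25288911]), 'ft_torque': array([-0.0545975 , -0.02421402,  0.0507592 ]), 'grasp_force': 0.0, 'opening': 0.997813038308468}
```

View pics/top0.png

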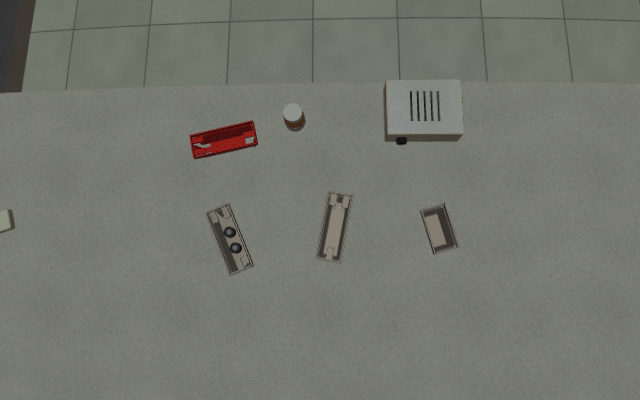

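View pics/side0.png

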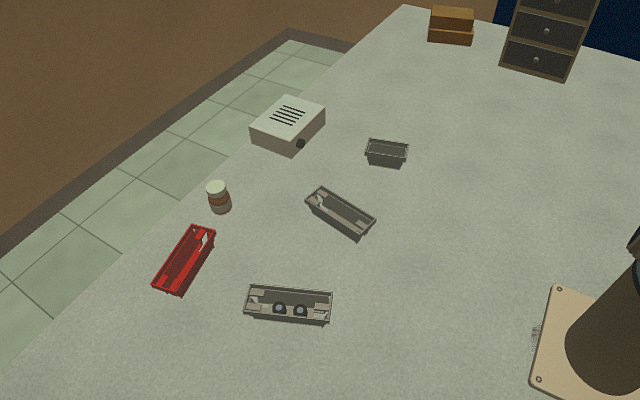

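Top view: loaded bin with two black specimens at (230,239). The candidates for the empty long bin are the grey long one at (335,227), the shorter grey one at (439,229, the short bin) and the red look-alike at (224,140). I choose (335,227) and check it in a close crop.

```bash
python3 - <<'E'
from h import *
im=cv2.imread("pics/top0.png")
c=im[190:290,195:365]; cv2.imwrite("pics/c0.png",cv2.resize(c,None,fx=4.6,fy=4.6,interpolation=cv2.INTER_CUBIC))
E
```

```text
(no output)
```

View pics/c0.png

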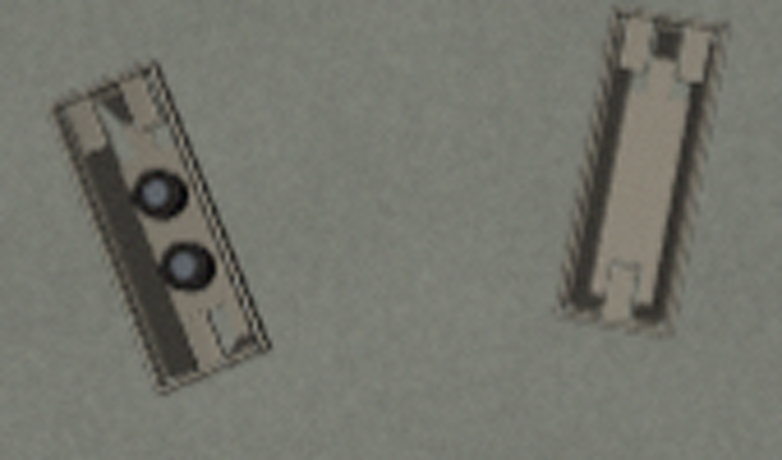

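The crop shows two lugs at the far end and one at the near end of both long bins, and specimens only in the left one. So the spare is the bin at (335,227), roughly parallel to the loaded one. Next I measure the rim corners at z = 0.05.

```bash
cat >> h.py <<'E'
def box(f,P,z=.05):
    # P: far-left, far-right, near-right, near-left rim corners (px)
    Q=np.array([onz(f,p,z) for p in P])[:,:2]; c=Q.mean(0)
    v=(Q[0]+Q[1]-Q[2]-Q[3])/2; w=(Q[0]+Q[3]-Q[1]-Q[2])/2
    print("centre",c.round(4),"yaw",np.arctan2(v[1],v[0]).round(3),"wyaw",np.arctan2(-w[0],w[1]).round(3),"len",np.linalg.norm(v).round(4),"wid",np.linalg.norm(w).round(4))
E
python3 - <<'E'
from h import *
f=cam("top")
g=cam("side")
def cr(L): return [(a/4.6-.4+195,b/4.6-.4+190) for a,b in L]
box(f,cr([(55,108),(155,64),(270,347),(163,390)]))
box(f,cr([(615,12),(725,25),(665,330),(563,315)]))
# independent: side-view corners of rim (approx pixels)
box(g,[(248,285),(244,310),(329,322),(333,292)])
box(g,[(305,194),(318,187),(376,217),(361,240)])
box(f,[(421,210),(446,205),(458,248),(433,254)])
E
```

```text
centre [0.5163 0.1881] yaw 0.41 wyaw 0.4 len 0.1459 wid 0.0534
centre [ 0.5432 -0.0403] yaw -0.183 wyaw -0.133 len 0.1458 wid 0.0502
centre [0.5156 0.194 ] yaw 0.407 wyaw -2.687 len 0.1497 wid 0.0528
centre [ 0.5439 -0.0366] yaw -0.207 wyaw -0.136 len 0.1569 wid 0.0497
centre [ 0.5367 -0.2666] yaw 0.234 wyaw 0.212 len 0.0965 wid 0.0555
```

Emit:
send_rows(
  increments=[
    {"x": -130, "y": -125, "z": 25, "wz": -0.03, "gripper": 1},
    {"x": -265, "y": -250, "z": 50, "wz": -0.06, "gripper": 1},
    {"x": -400, "y": -375, "z": 75, "wz": -0.09, "gripper": 1},
    {"x": -530, "y": -499, "z": 98, "wz": -0.12, "gripper": 1},
    {"x": -530, "y": -499, "z": 98, "wz": -0.12, "gripper": 1},
    {"x": -530, "y": -499, "z": 98, "wz": -0.12, "gripper": 1},
    {"x": -530, "y": -499, "z": 98, "wz": -0.12, "gripper": 1},
    {"x": -530, "y": -499, "z": 98, "wz": -0.12, "gripper": 1},
    {"x": -530, "y": -499, "z": 98, "wz": -0.12, "gripper": 1},
    {"x": -530, "y": -499, "z": 98, "wz": -0.12, "gripper": 1},
    {"x": -530, "y": -499, "z": 98, "wz": -0.12, "gripper": 1},
    {"x": -530, "y": -499, "z": 98, "wz": -0.12, "gripper": 1},
    {"x": -530, "y": -499, "z": 98, "wz": -0.12, "gripper": 1},
    {"x": -530, "y": -499, "z": 98, "wz": -0.12, "gripper": 1},
    {"x": -530, "y": -499, "z": 98, "wz": -0.12, "gripper": 1},
    {"x": -530, "y": -499, "z": 98, "wz": -0.12, "gripper": 1},
  ],
)

```text
invalid input
```

```bash
python3 - <<'E'
from h import *
s=monitor.sense(); q=s["tool_rot"]; print(s["eef_pos"],"phi",2*np.arctan2(q[1],q[0]),s["q"],s["time_s"])
f=cam("side"); save(f,"s1.png")
c=f["pixels"][100:340,200:480,::-1]; cv2.imwrite("pics/s1c.png",cv2.resize(c,None,fx=2.4,fy=2.4,interpolation=cv2.INTER_CUBIC))
E
```

```text
[0.18746142 0.59596249 0.30219992] phi 2.8367780205316646 [ 1.24699000e+00  4.23578839e-01  1.63034731e+00  1.23216267e-05
  1.08857908e+00 -1.89974092e-02] 0.2
```

View pics/s1c.png

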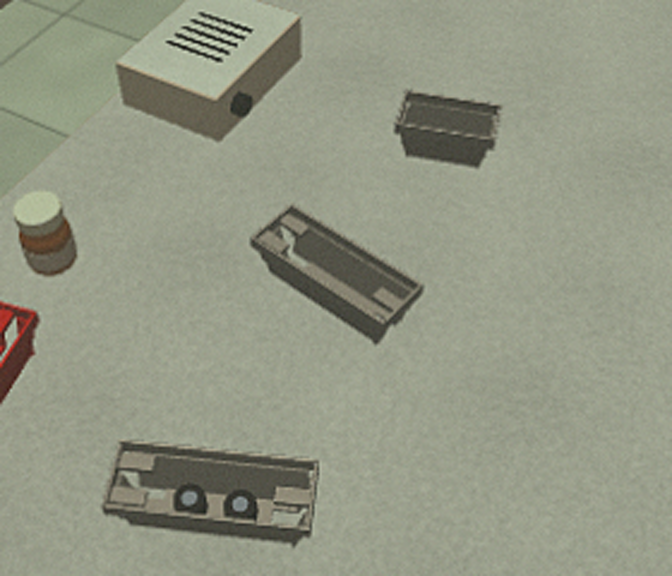

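The picture shows an unmoved scene: the spare at crop (335,270), the loaded bin at (215,490). The call was refused, probably because every key is needed, so I resend it with all keys.

Emit:
send_rows(
  increments=[
    {"wx": 0, "wy": 0, "wz": -0.03, "x": -130, "y": -125, "z": 25, "gripper": 1},
    {"wx": 0, "wy": 0, "wz": -0.06, "x": -265, "y": -250, "z": 50, "gripper": 1},
    {"wx": 0, "wy": 0, "wz": -0.12, "x": -530, "y": -499, "z": 98, "gripper": 1},
    {"wx": 0, "wy": 0, "wz": -0.12, "x": -530, "y": -499, "z": 98, "gripper": 1},
    {"wx": 0, "wy": 0, "wz": -0.12, "x": -530, "y": -499, "z": 98, "gripper": 1},
    {"wx": 0, "wy": 0, "wz": -0.12, "x": -530, "y": -499, "z": 98, "gripper": 1},
    {"wx": 0, "wy": 0, "wz": -0.12, "x": -530, "y": -499, "z": 98, "gripper": 1},
    {"wx": 0, "wy": 0, "wz": -0.12, "x": -530, "y": -499, "z": 98, "gripper": 1},
    {"wx": 0, "wy": 0, "wz": -0.12, "x": -530, "y": -499, "z": 98, "gripper": 1},
    {"wx": 0, "wy": 0, "wz": -0.12, "x": -530, "y": -499, "z": 98, "gripper": 1},
    {"wx": 0, "wy": 0, "wz": -0.12, "x": -530, "y": -499, "z": 98, "gripper": 1},
    {"wx": 0, "wy": 0, "wz": -0.12, "x": -530, "y": -499, "z": 98, "gripper": 1},
    {"wx": 0, "wy": 0, "wz": -0.12, "x": -530, "y": -499, "z": 98, "gripper": 1},
    {"wx": 0, "wy": 0, "wz": -0.12, "x": -530, "y": -499, "z": 98, "gripper": 1},
    {"wx": 0, "wy": 0, "wz": -0.12, "x": -530, "y": -499, "z": 98, "gripper": 1},
    {"wx": 0, "wy": 0, "wz": -0.12, "x": -530, "y": -499, "z": 98, "gripper": 1},
  ],
  newtons=15,
)

```text
time_s: 2.25
eef_pos: [0.543, -0.0378, 0.2049]
tool_rot: [0.091, 0.996, 0.0, 0.0]
wrist_force: [-0.2, 0.4, 0.4]
opening: 1.001
grasp_force: 0.0
```

```bash
python3 - <<'E'
from h import *
s=monitor.sense(); q=s["tool_rot"]; print(s["eef_pos"],"phi",2*np.arctan2(q[1],q[0]),s["q"],s["time_s"])
f=cam("side"); save(f,"s2.png")
c=f["pixels"][100:340,200:480,::-1]; cv2.imwrite("pics/s2c.png",cv2.resize(c,None,fx=2.4,fy=2.4,interpolation=cv2.INTER_CUBIC))
E
```

```text
[ 0.54299308 -0.03775244  0.20494498] phi 2.958517253802326 [-9.12900183e-02  4.42933340e-01  1.87567517e+00  3.43879429e-05
  8.22904188e-01 -1.47903433e+00] 2.25
```

View pics/s2c.png

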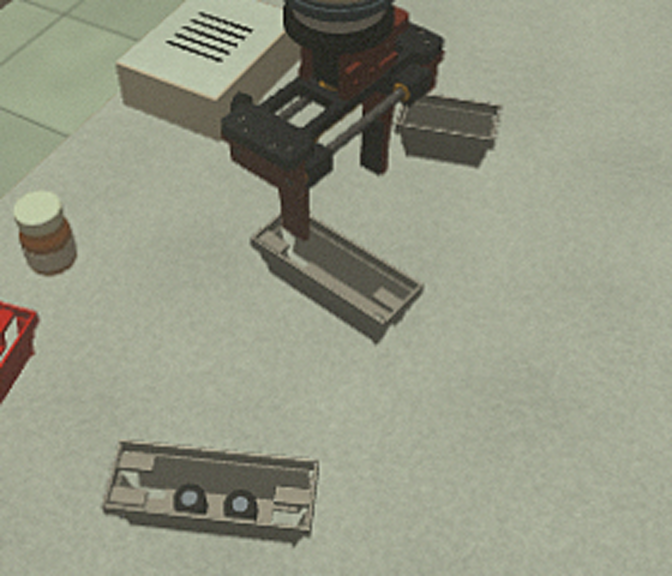

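The gripper stands over the spare with its finger line across the width (tips at crop (295,235) and (375,170)), and the loaded bin is untouched. I descend and grip.

Emit:
send_rows(
  increments=[
    {"wx": 0, "wy": 0, "wz": 0, "x": 0, "y": 0, "z": 30, "gripper": 1},
    {"wx": 0, "wy": 0, "wz": 0, "x": 0, "y": 0, "z": 60, "gripper": 1},
    {"wx": 0, "wy": 0, "wz": 0, "x": 0, "y": 0, "z": 85, "gripper": 1},
    {"wx": 0, "wy": 0, "wz": 0, "x": 0, "y": 0, "z": 101, "gripper": 1},
    {"wx": 0, "wy": 0, "wz": 0, "x": 0, "y": 0, "z": 101, "gripper": 1},
    {"wx": 0, "wy": 0, "wz": 0, "x": 0, "y": 0, "z": 101, "gripper": 1},
    {"wx": 0, "wy": 0, "wz": 0, "x": 0, "y": 0, "z": 101, "gripper": 0.4},
    {"wx": 0, "wy": 0, "wz": 0, "x": 0, "y": 0, "z": 101, "gripper": 0.4},
    {"wx": 0, "wy": 0, "wz": 0, "x": 0, "y": 0, "z": 101, "gripper": 0.4},
    {"wx": 0, "wy": 0, "wz": 0, "x": 0, "y": 0, "z": 101, "gripper": 0.4},
    {"wx": 0, "wy": 0, "wz": 0, "x": 0, "y": 0, "z": 101, "gripper": 0.4},
    {"wx": 0, "wy": 0, "wz": 0, "x": 0, "y": 0, "z": 101, "gripper": 0.4},
  ],
  newtons=15,
)

```text
time_s: 3.8
eef_pos: [0.5435, -0.0389, 0.1039]
tool_rot: [0.092, 0.996, -0.0, 0.0]
wrist_force: [-1.2, 0.3, 5.4]
opening: 0.634
grasp_force: 15.0
```

Emit:
send_rows(
  increments=[
    {"wx": 0, "wy": 0, "wz": 0, "x": 0, "y": 0, "z": -15, "gripper": 0.4},
    {"wx": 0, "wy": 0, "wz": 0, "x": 0, "y": 0, "z": -40, "gripper": 0.4},
    {"wx": 0, "wy": 0, "wz": 0, "x": 0, "y": 0, "z": -70, "gripper": 0.4},
    {"wx": 0, "wy": 0, "wz": 0, "x": 0, "y": 0, "z": -100, "gripper": 0.4},
    {"wx": 0, "wy": 0, "wz": 0, "x": 0, "y": 0, "z": -120, "gripper": 0.4},
    {"wx": 0, "wy": 0, "wz": 0, "x": 0, "y": 0, "z": -120, "gripper": 0.4},
    {"wx": 0, "wy": 0, "wz": 0, "x": 0, "y": 0, "z": -120, "gripper": 0.4},
  ],
)

```text
time_s: 4.68
eef_pos: [0.5429, -0.0388, 0.2232]
tool_rot: [0.092, 0.996, 0.0, -0.0]
wrist_force: [0.6, 0.1, -0.8]
opening: 0.632
grasp_force: 15.0
```

Emit:
send_rows(
  increments=[
    {"wx": 0, "wy": 0, "wz": 0.1, "x": 5, "y": 15, "z": 0, "gripper": 0.4},
    {"wx": 0, "wy": 0, "wz": 0.25, "x": 10, "y": 30, "z": 0, "gripper": 0.4},
    {"wx": 0, "wy": 0, "wz": 0.42, "x": 15, "y": 45, "z": 0, "gripper": 0.4},
    {"wx": 0, "wy": 0, "wz": 0.59, "x": 20, "y": 60, "z": 0, "gripper": 0.4},
    {"wx": 0, "wy": 0, "wz": 0.76, "x": 25, "y": 75, "z": 0, "gripper": 0.4},
    {"wx": 0, "wy": 0, "wz": 0.93, "x": 30, "y": 90, "z": 0, "gripper": 0.4},
    {"wx": 0, "wy": 0, "wz": 1.1, "x": 34, "y": 105, "z": 0, "gripper": 0.4},
    {"wx": 0, "wy": 0, "wz": 1.27, "x": 38, "y": 120, "z": 0, "gripper": 0.4},
    {"wx": 0, "wy": 0, "wz": 1.44, "x": 42, "y": 135, "z": 0, "gripper": 0.4},
    {"wx": 0, "wy": 0, "wz": 1.61, "x": 46, "y": 150, "z": 0, "gripper": 0.4},
    {"wx": 0, "wy": 0, "wz": 1.78, "x": 50, "y": 165, "z": 0, "gripper": 0.4},
    {"wx": 0, "wy": 0, "wz": 1.95, "x": 54, "y": 180, "z": 0, "gripper": 0.4},
    {"wx": 0, "wy": 0, "wz": 2.12, "x": 59, "y": 195, "z": 0, "gripper": 0.4},
    {"wx": 0, "wy": 0, "wz": 2.29, "x": 64, "y": 208, "z": 0, "gripper": 0.4},
    {"wx": 0, "wy": 0, "wz": 2.45, "x": 68, "y": 217, "z": 0, "gripper": 0.4},
    {"wx": 0, "wy": 0, "wz": 2.552, "x": 68.6, "y": 220, "z": 0, "gripper": 0.4},
    {"wx": 0, "wy": 0, "wz": 2.552, "x": 68.6, "y": 220, "z": 0, "gripper": 0.4},
    {"wx": 0, "wy": 0, "wz": 2.552, "x": 68.6, "y": 220, "z": 0, "gripper": 0.4},
    {"wx": 0, "wy": 0, "wz": 2.552, "x": 68.6, "y": 220, "z": 0, "gripper": 0.4},
  ],
)

```text
time_s: 7.05
eef_pos: [0.5162, 0.1897, 0.2234]
tool_rot: [0.98, 0.201, -0.0, 0.0]
wrist_force: [0.0, -0.2, -1.6]
opening: 0.64
grasp_force: 15.0
```

```bash
python3 - <<'E'
from h import *
s=monitor.sense(); q=s["tool_rot"]; print(s["eef_pos"],"phi",2*np.arctan2(q[1],q[0]),s["q"],s["time_s"])
f=cam("side"); save(f,"s3.png"); 
c=f["pixels"][150:350,170:430,::-1]; a=cv2.resize(c,None,fx=3,fy=2.95,interpolation=cv2.INTER_CUBIC); cv2.imwrite("pics/s3c.png",cv2.resize(c,None,fx=3,fy=3,interpolation=cv2.INTER_CUBIC))
g=cam("top"); save(g,"t3.png")
E
```

```text
[0.51624761 0.18973455 0.22337749] phi 0.40565157121310574 [ 3.30581985e-01  4.22105974e-01  1.85305670e+00 -5.45182158e-05
  8.66997008e-01  1.49576203e+00] 7.05
```

View pics/s3c.png

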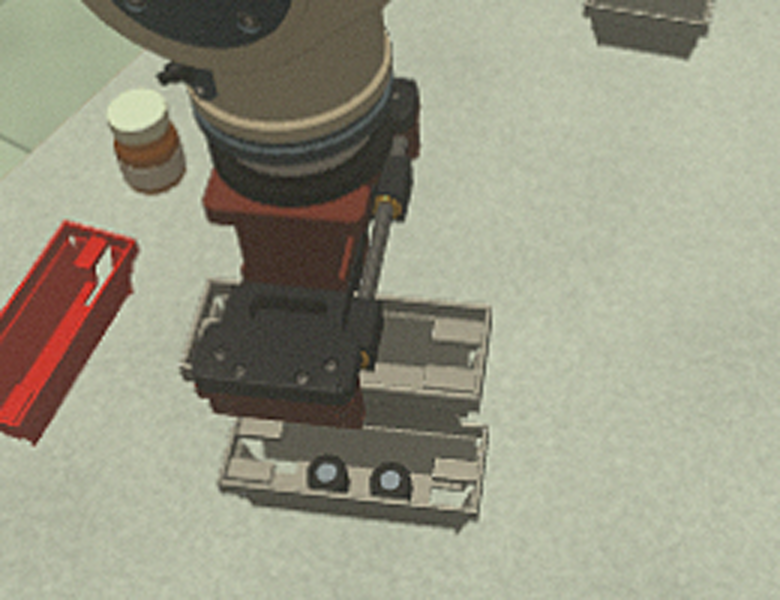

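The held bin is turned with its two-lug end at the near side (crop (455,350)), level, above the loaded bin (single lug at (450,490)). Now I compare both centres in the same view.

```bash
python3 - <<'E'
from h import *
f=cam("side")
def cr(L): return [((a+.5)/3-.5+170,(b+.5)/3-.5+150) for a,b in L]
box(f,cr([(183,368),(211,283),(491,310),(484,390)]),.1694)
box(f,cr([(220,487),(240,420),(488,428),(479,512)]),.05)
# predicted crop pixels of held rim if centred at TCP; loaded rim at (0.516,0.190)
for c,z in(((.5162,.1897),.1694),((.516,.190),.05)):
    for a,b in((.075,.028),(.075,-.028),(-.075,-.028),(-.075,.028)):
        cs,sn=np.cos(.405),np.sin(.405); p=proj(f,[c[0]+cs*a-sn*b,c[1]+sn*a+cs*b,z]); print(((p+.5-[170,150])*3).round(0))
E
```

```text
centre [0.5146 0.1894] yaw 0.425 wyaw 0.424 len 0.1481 wid 0.0495
centre [0.5137 0.196 ] yaw 0.458 wyaw 0.41 len 0.1472 wid 0.0483
[179. 368.]
[209. 277.]
[493. 305.]
[480. 400.]
[221. 481.]
[245. 396.]
[493. 423.]
[482. 511.]
```

Emit:
send_rows(
  increments=[
    {"wx": 0, "wy": 0, "wz": 0, "x": 1, "y": -2, "z": 20, "gripper": 0.4},
    {"wx": 0, "wy": 0, "wz": 0, "x": 1, "y": -2, "z": 40, "gripper": 0.4},
    {"wx": 0, "wy": 0, "wz": 0, "x": 1, "y": -2, "z": 55, "gripper": 0.4},
    {"wx": 0, "wy": 0, "wz": 0, "x": 1, "y": -2, "z": 63, "gripper": 0.4},
    {"wx": 0, "wy": 0, "wz": 0, "x": 1, "y": -2, "z": 67, "gripper": 0.4},
    {"wx": 0, "wy": 0, "wz": 0, "x": 1, "y": -2, "z": 67, "gripper": 0.4},
    {"wx": 0, "wy": 0, "wz": 0, "x": 1, "y": -2, "z": 67, "gripper": 0.4},
  ],
)

```text
time_s: 8.07
eef_pos: [0.5168, 0.1923, 0.1571]
tool_rot: [0.98, 0.201, 0.0, -0.0]
wrist_force: [0.5, 0.2, -0.9]
opening: 0.637
grasp_force: 15.0
```

```bash
python3 - <<'E'
from h import *
f=cam("side"); save(f,"s4.png")
c=f["pixels"][190:350,210:370,::-1]; cv2.imwrite("pics/s4c.png",cv2.resize(c,None,fx=3.7,fy=3.7,interpolation=cv2.INTER_CUBIC))
E
```

```text
(no output)
```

View pics/s4c.png

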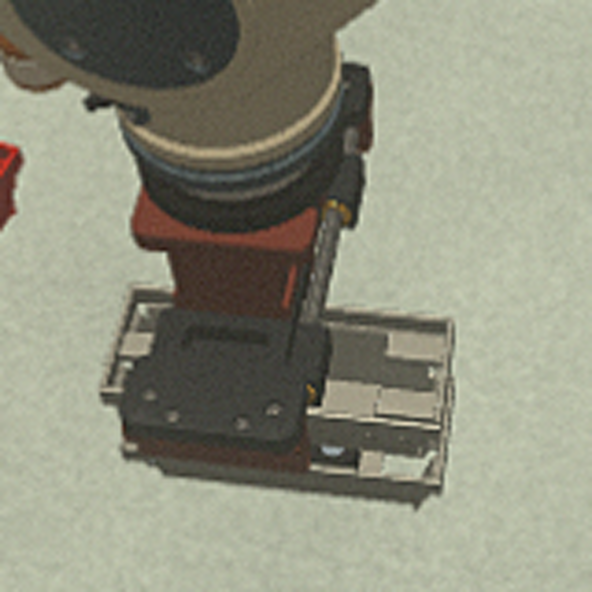

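The held bin sits just over the lower rim, with both long sides and ends aligned (right ends at crop (450,320) and (440,485)). Now I lower it gently.

Emit:
send_rows(
  increments=[
    {"wx": 0, "wy": 0, "wz": 0, "x": 0, "y": 0, "z": 2, "gripper": 0.4},
    {"wx": 0, "wy": 0, "wz": 0, "x": 0, "y": 0, "z": 4, "gripper": 0.4},
    {"wx": 0, "wy": 0, "wz": 0, "x": 0, "y": 0, "z": 6, "gripper": 0.4},
    {"wx": 0, "wy": 0, "wz": 0, "x": 0, "y": 0, "z": 7, "gripper": 0.4},
    {"wx": 0, "wy": 0, "wz": 0, "x": 0, "y": 0, "z": 8, "gripper": 0.4},
    {"wx": 0, "wy": 0, "wz": 0, "x": 0, "y": 0, "z": 9, "gripper": 0.4},
    {"wx": 0, "wy": 0, "wz": 0, "x": 0, "y": 0, "z": 9, "gripper": 0.4},
  ],
)

```text
time_s: 9.0
eef_pos: [0.5165, 0.1922, 0.1479]
tool_rot: [0.98, 0.201, 0.0, -0.0]
wrist_force: [-0.3, -0.2, 1.9]
opening: 0.639
grasp_force: 15.0
```

Contact is felt at the expected height. I release and retreat straight up.

Emit:
send_rows(
  increments=[
    {"wx": 0, "wy": 0, "wz": 0, "x": 0, "y": 0, "z": 0.3, "gripper": 0.4},
    {"wx": 0, "wy": 0, "wz": 0, "x": 0, "y": 0, "z": 0.3, "gripper": 0.7},
    {"wx": 0, "wy": 0, "wz": 0, "x": 0, "y": 0, "z": 0.3, "gripper": 0.85},
    {"wx": 0, "wy": 0, "wz": 0, "x": 0, "y": 0, "z": 0, "gripper": 1},
    {"wx": 0, "wy": 0, "wz": 0, "x": 0, "y": 0, "z": 0, "gripper": 1},
    {"wx": 0, "wy": 0, "wz": 0, "x": 0, "y": 0, "z": 0, "gripper": 1},
    {"wx": 0, "wy": 0, "wz": 0, "x": 0, "y": 0, "z": 0, "gripper": 1},
    {"wx": 0, "wy": 0, "wz": 0, "x": 0, "y": 0, "z": -20, "gripper": 1},
    {"wx": 0, "wy": 0, "wz": 0, "x": 0, "y": 0, "z": -60, "gripper": 1},
    {"wx": 0, "wy": 0, "wz": 0, "x": 0, "y": 0, "z": -110, "gripper": 1},
    {"wx": 0, "wy": 0, "wz": 0, "x": 50, "y": 80, "z": -130, "gripper": 1},
    {"wx": 0, "wy": 0, "wz": 0, "x": 90, "y": 160, "z": -130, "gripper": 1},
    {"wx": 0, "wy": 0, "wz": 0, "x": 90, "y": 200, "z": -130, "gripper": 1},
    {"wx": 0, "wy": 0, "wz": 0, "x": 90, "y": 200, "z": -130, "gripper": 1},
    {"wx": 0, "wy": 0, "wz": 0, "x": 90, "y": 200, "z": -130, "gripper": 1},
  ],
)

```text
time_s: 10.88
eef_pos: [0.6791, 0.0416, 0.2774]
tool_rot: [0.98, 0.2, 0.0, 0.0]
wrist_force: [-0.2, -0.2, -0.1]
opening: 1.001
grasp_force: 0.0
```

```bash
python3 - <<'E'
from h import *
f=cam("side"); save(f,"s5.png"); g=cam("top"); save(g,"t5.png")
c=f["pixels"][240:350,215:365,::-1]; a=cv2.resize(c,None,fx=4,fy=4,interpolation=cv2.INTER_CUBIC)
c=g["pixels"][195:285,195:265,::-1]; b=cv2.resize(c,(0,0),fx=2.5,fy=2.5,interpolation=cv2.INTER_CUBIC)
o=np.zeros((440,800,3),np.uint8); o[:440,:600]=a; o[:225,600:775]=b; cv2.imwrite("pics/c5.png",o)
E
```

```text
(no output)
```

View pics/c5.png

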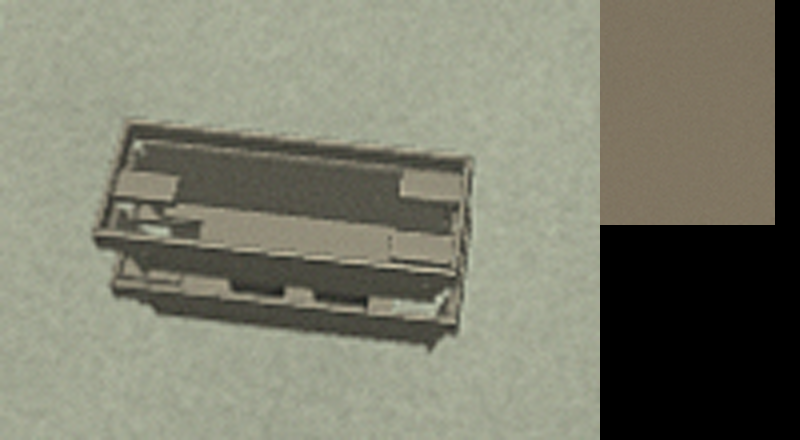

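The upper bin stands raised on the lower one, reversed (single lug at (148,187), two at (430,185) and (420,245)); the top view is blocked by the arm. A last check against the sizes:

```bash
python3 - <<'E'
from h import *
f=cam("side")
cr=lambda L:[((a+.5)/4-.5+215,(b+.5)/4-.5+240) for a,b in L]
U=cr([(95,238),(128,122),(474,158),(458,272)]); Lo=cr([(113,290),(457,325)])
box(f,U,.094)
u=[onz(f,p,.094)[:2] for p in (U[0],U[3])]; l=[onz(f,p,.05)[:2] for p in Lo]
print("front edge mid upper-lower",(np.mean(u,0)-np.mean(l,0)).round(4), np.linalg.norm(u[0]-u[1]),np.linalg.norm(l[0]-l[1]))
for a,b in ((u[0],u[1]),(l[0],l[1])): d=a-b; print(np.arctan2(d[1],d[0]))
E
```

```text
centre [0.5151 0.1926] yaw 0.416 wyaw 0.408 len 0.1483 wid 0.054
front edge mid upper-lower [ 0.0002 -0.0015] 0.14786193143166096 0.14741860617747093
0.42648962741178176
0.42103471042172863
```

The sizes fit at the stacked height (148 mm long at z = 0.094), the offset is about 1.5 mm and the yaw matches, so I hand it in.

```bash
python3 -c "
from h import *
print(manip.finish_job())"
```

```text
the job is handed in; nothing more can be done
None
```

The empty long bin is stacked end for end on the loaded bin, level on its lugs and offset by about 1.5 mm in the side view; the arm is clear, the short bin was left alone, and the job is handed in (no verdict was returned).

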